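# Close the split tube clamp and hold it shut

## Robot

A 6-joint arm with a two-finger parallel gripper is mounted at the origin on the work surface. World frame = base frame: x ahead of the robot, y to its left, z up, the work surface at z = 0. Lengths are in m, angles in rad, forces in N, time in s.
With the tool pointing down it reaches from about 0.4 to 0.825 m from the base axis. Payload 7 kg.
Tool frame: the origin (TCP) lies on the mounting face of the last link; the fingertips stand arm.tcp_to_tips ahead of it and the grasp point (between the pads) lies 159 mm ahead of it (arm.tcp_to_tips is the distance from the TCP to the fingertips, in m); z points along the fingers, y is the direction in which the jaws open and shut (so a half turn about z gives the same grasp; the last joint's range is limited). The gripper opens to 88 mm and grips with 3 to 60 N. Pads are 19 mm wide; open, the fingers measure 130 mm over their backs; the gripper's body (78 mm by 193 mm) begins 47 mm behind the grasp point.
Start: joints at [1.434, 0.359, 0.012, 0, -1.224, -0.288], TCP at [0.278, 0.615, 0.405] pointing down, gripper open.
Joint ranges: [-3.07, 3.07], [-1.43, 2.12], [-1.02, 1.25], [-3.03, 1.67], [-3.05, -0], [-3.03, 3.03]. Speed limits (rad/s): [2.39, 2.39, 3.01, 3.14, 3.14, 3.14].

## Interface

Orientations are given as [roll, pitch, yaw] about the fixed x, y, z axes, in that order (R = Rz(yaw) Ry(pitch) Rx(roll)).
In Python, from station import arm, cams, job_done, finder gives the robot as it stands.
- The arm moves only by the tool play_rows, never from a script. Its argument "targets" is a list that holds one entry, the list of rows, each a list of 4 numbers: the shift along the tool's x, y, z in m, then the turn about the tool's z in degrees. A call has 1 to 5 rows; each row is the pose to reach, as a shift and turn from the pose commanded when the call began, along the tool's axes at that moment; what a row does not reach only later rows make up. A row lasts 1/8 s, in which the tool goes at most 62.5 mm and 10.7 degrees, less where a joint would pass 70% of its speed; a pose out of reach is approached as far as the arm can. A call with a gripper value outside its range is refused whole. "grip" is the closure in counts, from 0 (fully open) to 255 (shut), set as the call begins (left out, the last holds). The fingers move at their own pace and stop on an object; "newtons" is the grip in N (left out, the last holds). Time passes only in rows, so rows that repeat a pose let the fingers close. It gives the time, the measured TCP pose, the force and the opening at its end, in the units of the state.
- arm.get_state(): the state, without advancing time (a new reading comes with each control period).
- cams.grab_frame(name): name is "side" or "top" or "wrist"; returns (picture, depth): 480x640x3 uint8, red, green, blue; 480x640 float32, m along the optical axis (not along the pixel's ray), 0 where there is no reading.
- cams.camera_params(name): a dict with "intrinsics" (3x3 intrinsics, pixels), "position" and "attitude" of the camera in the world. Camera axes: x right, y down, z forward; pixel columns grow to the right and rows downward; lengths in m; the calibration is good to about 2 mm. A picture is of the moment at which its call begins: read the wrist's pose just before it. camera_params takes no time and is no camera call; for the wrist camera it gives the pose at the moment of the call.
- job_done(): hands the job in, once; it reports no verdict.
Trained networks look in the newest picture that a camera, given by its name, has taken for a name from the list of things; names that differ only in an ending like _2 or _b are one class to them, and where a whole thing is asked for, a point or a joint stands for the part that bears it (a point fixed in the world has none). Each returns a list of dicts, best first, with "score" (0 to 1); they miss things now and then, are a little off and sometimes report something else, mostly with a low value. They report only what shows in the picture. A call takes as long as a camera call. They do not tell look-alikes from the thing itself.
- finder.find_in(camera, query): "xyz" ([x, y, z] in m, in world coordinates, good to about 4 mm: the middle of the surface that is visible of it).
- finder.masks_of(camera, query): "mask" (480x640 bool, what is visible of it).
The state is a dict: "t": time; "q": joint angles; "qd": joint speeds; "joint_efforts": joint torques, N m; "eef_pos": TCP position; "ee_rot": TCP orientation; "force": force on the tool from outside, world axes, zero at the start; "moment": the same for the moment, N m; "width": finger opening in m.
Only numpy, scipy, OpenCV 4.12 (cv2) and the standard library are available. Lean on these libraries where they do the work, as an engineer would, in place of code of your own. Each camera call takes 0.05 s, during which the arm holds its last target. There are 200 camera calls.

## Task

A tube lies in the lower half of a split clamp on the welding bench, and its two quarter-turn keepers are swung in over the seat. Turn both keeper knobs clockwise, one after the other, fully to their open stops; then take the loose upper half by its rib, fit it on the two dowels and press it down against the lift springs until the halves meet flush. Finish while still holding it pressed down flush (do not let go, it is about to be tack-welded), and leave the other things on the bench where they are.

Things in the scene. Friction and masses are not known exactly. Their poses are not given: they have to be found in the camera images.
- fixture: Lower half of the split clamp, fixed to the bench. Dark base plate 90 (x) x 250 (y) x 12 mm; on its middle an aluminium block 50 (x) x 110 (y) mm, its flat top (the split plane) 45 mm above the bench. A 30 mm tube, 100 mm long, lies along x, its axis on the split plane. Keeper posts (24 mm round, 79 mm high) stand at y = +88 and -88 mm. Origin: underside of the plate, centre; z up.
- seat (a point): Centre of the lower half's split plane, 45 mm above the bench, axes as fixture. Two bullet-nosed dowels, 10 mm diameter, 22 mm tall above this plane (the top 10 mm tapers to 4 mm), stand at y = +37 and -37 mm. The upper half is home when its underside lies on this plane, centred here, its long side along y (either way round).
- lifter (a joint): Two spring pins (8 mm round, at the seat's y = +49 and -49 mm, moving as one) that hold the upper half 6 mm clear of the split plane. 0 = up, 6 mm proud; 0.006 (m) = pushed down level with the split plane, halves flush. Together they push up with 6 N when up and 10 N when level; the upper half's weight alone does not sink them.
- cap_grip (a point): Centre of the grip rib of the loose upper half (cap), aluminium, 0.24 to 0.36 kg. Rib 18 mm wide (x), 50 mm long (y), 44 mm high, standing on the cap's body. This point is 52 mm above the cap's flat underside, 22 mm below the rib's top, 22 mm above the body's top. Axes: x across the rib, y along it, z up. The cap starts flat on the bench, underside down.
- cap: The same upper half: origin at the centre of its underside, axes as cap_grip. Body 50 (x) x 110 (y) x 30 mm high with the rib on top. Two upright through holes, 12.5 mm diameter, at y = +37 and -37 mm take the dowels; a groove 38 mm wide, 20 mm high across its underside (along x) clears the tube. It is the same turned half round.
- keeper_a (a joint): Angle of the keeper at the fixture's +y end, rad. 0 = its arm points in over the seat; grows clockwise seen from above; 1.4 = open stop, arm swung clear. Stays where it is left (friction about 0.05 N m).
- keeper_b (a joint): The same for the keeper at the fixture's -y end: 0 = pointing in, clockwise seen from above to 1.4 = open stop.
- keeper_a_knob (a point): Grip point of keeper_a's bar knob, on its turning axis (fixture y = +88 mm), 108 mm above the bench. Black bar 14 mm wide (point's x), 40 mm long (point's y), 38 mm high, from 87 to 125 mm above the bench. Below it the flat steel arm, 16 mm wide, 79 to 87 mm above the bench, runs 58 mm from the axis along the point's -y. The point turns with the knob.
- keeper_b_knob (a point): The same for keeper_b's bar knob (fixture y = -88 mm); its arm runs along this point's -y.
- magnet_a: Red arrow-shaped welding magnet, about 105 x 70 x 16 mm, lying flat, bystander. Origin: underside, below the middle of its square part.
- magnet_b: Second magnet, the same, bystander.
- offcut: Short steel tube offcut, 42 mm diameter, 50 mm high, standing near the lower half, bystander. Origin: underside centre.
- spacer: Steel spacer, 28 mm diameter, 20 mm high, standing near the upper half, bystander. Origin: underside centre.
- tab: Flat steel tab with three holes, 70 x 110 x 8 mm, bystander. Origin: underside centre.
- hammer: Hammer lying on the bench, bystander, handle towards its -x.
- spray: Grey can, 64 mm diameter, 170 mm high, standing, bystander. Origin: underside centre.
Not all that is in view belongs to the job. Several things look just like the cap: the one meant starts farthest to the robot's left.

How it is judged:
By the outcome, as a careful person would: the job done as asked, in the order asked, and still so for the second after the job is handed in, while the arm keeps its last pose, push and grip.
It also fails if it takes over 61 s, if anything falls off the work surface, if the arm or the gripper's body presses on something with over 40 N, if the wrist force passes 120 N, or if a joint passes its speed limit or range.

## Working session

There is one attempt and no reset: what is moved stays moved. The work goes in short steps, Python scripts to look and compute and a tool call to move; the robot and the scene stay as the last step left them, time stands still between calls to the robot, and variables do not carry over. Pictures are saved under pics/ and viewed, about 8 in all and at most 12, crops included, and the job is handed in when it is done.

Besides the shell and the picture viewer there is one more tool, called as name(argument=value, ...) on one line, values as JSON. play_rows: Moves the arm, as the interface text tells. Its arguments: {"type":"object","properties":{"targets":{"type":"array","items":{"type":"array","items":{"type":"array","items":{"type":"number"}}}},"grip":{"type":"number"},"newtons":{"type":"number"}},"required":["targets"]}

```bash
mkdir -p pics
cat > h.py <<'E'
import numpy as np, cv2
from scipy.spatial.transform import Rotation as Ro
from station import arm, cams, job_done, finder
def save(im,n): cv2.imwrite('pics/'+n,cv2.cvtColor(np.ascontiguousarray(im),cv2.COLOR_RGB2BGR))
def pose(p):
    a=np.array(p['attitude'],float)
    return (a if a.shape==(3,3) else Ro.from_euler('xyz',a).as_matrix() if a.size==3 else Ro.from_quat(a).as_matrix()), np.array(p['position'],float)
def cloud(d,p):
    K=np.array(p['intrinsics']);R,t=pose(p);v,u=np.mgrid[:480,:640]
    c=np.stack([(u-K[0,2])/K[0,0]*d,(v-K[1,2])/K[1,1]*d,d],-1)
    return c@R.T+t
E
python3 - <<'E'
from h import *
print(arm.get_state(), getattr(arm,'tcp_to_tips',None))
for n in ('top','side'):
    im,d=cams.grab_frame(n);p=cams.camera_params(n);print(n,p);save(im,n+'0.png')
    np.savez(n+'0.npz',im=im,c=cloud(d,p),d=d)
    for q in ('cap','cap_grip','keeper_a_knob','seat','fixture'):
        print(q,[(np.round(r['xyz'],3).tolist(),round(r['score'],2)) for r in finder.find_in(n,q)])
E
```

```text
{'t': 0.0, 'q': array([ 1.43407268e+00,  3.59399045e-01,  1.10251841e-02, -3.46061367e-04,
       -1.22412465e+00, -2.88122528e-01]), 'qd': array([ 3.35542297e-05, -1.12482076e-03,  3.15372726e-04,  9.09394815e-04,
       -6.30172619e-04, -4.27895935e-04]), 'joint_efforts': array([-5.10669415e-04, -5.82716596e+01,  2.93052578e+01,  6.99744388e+00,
        6.94673668e-03, -1.64726471e-04]), 'eef_pos': array([0.27812746, 0.61480713, 0.40370066]), 'ee_rot': array([ 3.13986819e+00, -1.71821367e-04, -4.24963884e-01]), 'force': array([-0.64298025, -0.06832493, -0.33413277]), 'moment': array([-0.02221604,  0.02107941,  0.0270471 ]), 'width': 0.08746765396112104} 0.1781
top {'intrinsics': array([[499.94991988,   0.        , 319.43397945],
       [  0.        , 499.94991988, 236.08318036],
       [  0.        ,   0.        ,   1.        ]]), 'position': array([0.45348319, 0.00566278, 1.35209489]), 'attitude': array([-3.05236551e+00,  2.44442265e-03, -1.56123590e+00])}
cap [([0.36, -0.276, 0.031], 0.95), ([0.5, -0.192, 0.033], 0.56)]
cap_grip [([0.492, -0.19, 0.031], 0.92), ([0.356, -0.276, 0.03], 0.91), ([0.602, -0.261, 0.03], 0.63)]
keeper_a_knob [([0.556, 0.203, 0.084], 0.63)]
seat [([0.553, 0.127, 0.014], 0.78)]
fixture [([0.553, 0.127, 0.01], 0.68)]
side {'intrinsics': array([[461.80231807,   0.        , 324.21410169],
       [  0.        , 461.80231807, 244.92877568],
       [  0.        ,   0.        ,   1.        ]]), 'position': array([ 0.08318163, -0.81801942,  0.70009194]), 'attitude': array([-2.14213345, -0.00444929, -0.50352328])}
cap [([0.348, -0.29, 0.033], 0.68), ([0.489, -0.221, 0.032], 0.58)]
cap_grip [([0.486, -0.219, 0.031], 0.93), ([0.35, -0.294, 0.034], 0.83), ([0.589, -0.284, 0.031], 0.83), ([0.642, 0.12, 0.033], 0.27)]
keeper_a_knob [([0.555, 0.198, 0.096], 0.66), ([0.55, 0.04, 0.104], 0.47)]
seat [([0.547, 0.084, 0.03], 0.94)]
fixture [([0.544, 0.085, 0.034], 0.7)]
```

View pics/top0.png

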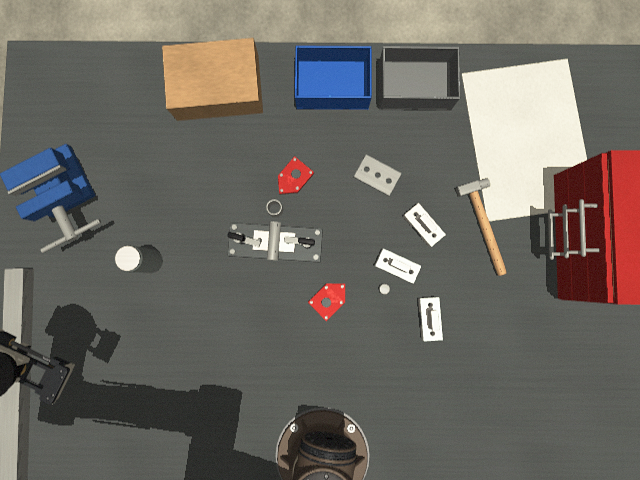

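View pics/side0.png

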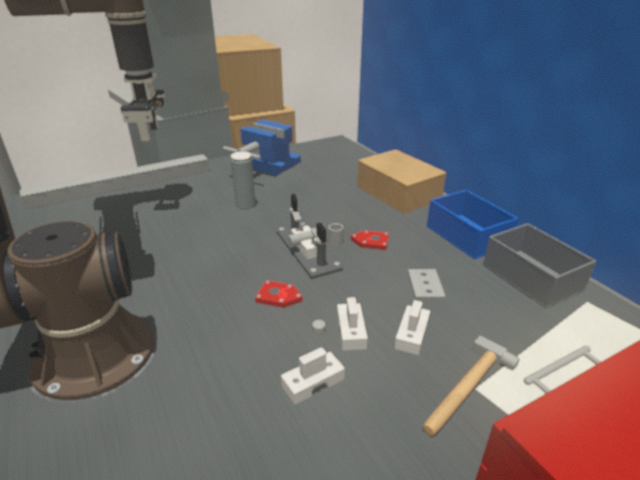

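Top view: the fixture is at about (275,241) with its long axis along world y. The three caps are at (398,265), (425,224) and (430,319), and the leftmost is the one at (398,265). Next I'll measure from the depth data.

Run:
```python
from h import *
for n in ('top','side'):
    z=np.load(n+'0.npz');c=z['c'];im=z['im'];dd=z['d']
    P=c.reshape(-1,3);I=im.reshape(-1,3).astype(int);P_ok=dd.reshape(-1)>0
    def box(x0,x1,y0,y1,z0,z1,extra=True):
        m=P_ok&(P[:,0]>x0)&(P[:,0]<x1)&(P[:,1]>y0)&(P[:,1]<y1)&(P[:,2]>z0)&(P[:,2]<z1)&extra
        return P[m]
    def rep(l,q):
        if len(q)<5: print(n,l,len(q));return
        r=cv2.minAreaRect(q[:,:2].astype(np.float32)*1000)
        print(n,l,len(q),'med',np.round(np.median(q,0),4),'rect',np.round(r[0],1),np.round(r[1],1),round(r[2],1),'zmax',np.round(np.percentile(q[:,2],[50,95]),4))
    rep('table',box(.4,.5,-.05,.05,-.05,.05))
    rep('plate',box(.45,.65,-.03,.26,.006,.02))
    rep('knobA',box(.5,.62,.15,.26,.1,.14)); rep('knobB',box(.5,.62,-.03,.09,.1,.14))
    rep('armA',box(.5,.62,.12,.26,.072,.092)); rep('armB',box(.5,.62,-.03,.11,.072,.092))
    rep('split',box(.5,.62,.04,.19,.04,.05)); rep('tube',box(.48,.64,.09,.14,.052,.068))
    rep('capbody',box(.42,.57,-.28,-.13,.02,.036)); rep('rib',box(.42,.57,-.28,-.13,.06,.09))
    rep('capall',box(.42,.535,-.26,-.13,.01,.09))
t=np.load('top0.npz')['im']
save(cv2.resize(t[205:305,215:455],None,fx=3.3,fy=3.3,interpolation=cv2.INTER_CUBIC),'top0c.png')
```

```text
top table 1395 med [ 0.45   -0.0007  0.0014] rect [4.496e+02 3.000e-01] [99.2 99.3] 90.0 zmax [0.0014 0.018 ]
top plate 1761 med [0.5447 0.1083 0.0114] rect [551.  113.5] [294.6 191.9] 87.4 zmax [0.0114 0.0166]
top knobA 101 med [0.5593 0.2158 0.123 ] rect [560.9 217.9] [40.1 13.8] 73.2 zmax [0.123  0.1283]
top knobB 101 med [0.5507 0.0427 0.1233] rect [550.7  42.4] [39.8 13.9] 82.6 zmax [0.1233 0.1271]
top armA 127 med [0.5503 0.1863 0.086 ] rect [556.1 194.5] [67.1 24.8] 78.0 zmax [0.086  0.0903]
top armB 115 med [0.5537 0.0772 0.0864] rect [551.9  66.6] [67.2 23.6] 86.0 zmax [0.0864 0.0905]
top split 475 med [0.556  0.1201 0.0447] rect [557.1 121.1] [ 93.  132.6] 22.0 zmax [0.0447 0.0491]
top tube 336 med [0.5581 0.1279 0.0577] rect [570.1 115.3] [ 48.5 128.7] 89.6 zmax [0.0577 0.062 ]
top capbody 664 med [ 0.4923 -0.1926  0.0295] rect [ 495.4 -216.6] [115.7 159.7] 16.0 zmax [0.0295 0.0338]
top rib 148 med [ 0.4933 -0.1964  0.0736] rect [ 494.7 -197.5] [49.6 18.1] 65.0 zmax [0.0736 0.0777]
top capall 877 med [ 0.4909 -0.1897  0.0301] rect [ 468.  -185.9] [110.8 108.4] 65.8 zmax [0
[... 427 characters left out ...]
med [0.5514 0.1892 0.088 ] rect [554.2 199.8] [76.1 23.1] 69.6 zmax [0.088  0.0906]
side armB 103 med [0.549  0.0469 0.087 ] rect [552.8  63.8] [77.9 20.8] 83.0 zmax [0.087  0.0902]
side split 259 med [0.5436 0.1178 0.0463] rect [538.1 120.2] [154.6  68.5] 77.0 zmax [0.0463 0.0491]
side tube 161 med [0.5411 0.1255 0.0586] rect [567.4 114.6] [ 48.9 123. ] 87.9 zmax [0.0586 0.0625]
side capbody 778 med [ 0.4845 -0.2141  0.0306] rect [ 494.7 -215.2] [116.4 156.7] 14.6 zmax [0.0306 0.033 ]
side rib 196 med [ 0.492  -0.2035  0.0743] rect [ 495.6 -196.2] [52.5 18.3] 65.8 zmax [0.0743 0.0763]
side capall 1208 med [ 0.4844 -0.2132  0.0309] rect [ 469.4 -184.7] [114.3 107.7] 65.6 zmax [0.0309 0.0751]
```

View pics/top0c.png

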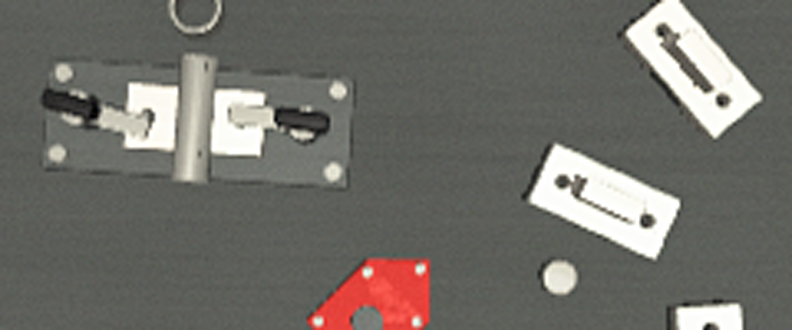

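The crop shows knob A (left) and knob B (right) with their arms over the block. A is already about 13° open and B about 4°. The fixture is centred near (0.556, 0.130) with yaw about −3.3°. I'll move over knob A, turning the tool on the way.

```bash
cat >> h.py <<'E'
def to(x,y,z,yaw):
    s=arm.get_state();R=Ro.from_euler('xyz',s['ee_rot']).as_matrix()
    d=R.T@(np.array([x,y,z])-s['eef_pos'])
    dy=-(yaw-np.degrees(s['ee_rot'][2])); dy=(dy+180)%360-180
    print('t',round(s['t'],2),'pos',np.round(s['eef_pos'],4),'rot',np.round(np.degrees(s['ee_rot']),2),'F',np.round(s['force'],1),'M',np.round(s['moment'],2),'w',round(s['width'],4),'q',np.round(s['q'],2))
    print('rows to target: ',np.round(d,4),'turn',round(dy,1),'(short way)')
E
python3 -c "
from h import *
to(.561,.2178,.271,-106.8)"
```

```text
t 0.6 pos [0.2782 0.615  0.4047] rot [-180.     -0.    -24.34] F [ 0.2 -0.3 -0.9] M [-0.05 -0.04 -0.08] w 0.0878 q [ 1.43  0.36  0.01  0.   -1.22 -0.29]
rows to target:  [0.4214 0.2453 0.1337] turn 82.5 (short way)
```

play_rows(targets=[[[0.03,0.017,0,6],[0.085,0.049,0,16],[0.14,0.081,0,26],[0.195,0.113,0,36],[0.25,0.145,0,46]]], grip=90, newtons=20)

```text
t: 1.23
eef_pos: [0.4444, 0.3818, 0.405]
ee_rot: [-3.141, 0.0, -1.233]
force: [1.8, 0.4, -0.2]
width: 0.0567
```

```bash
python3 -c "
from h import *
to(.561,.2178,.34,-106.8)"
```

```text
t 1.23 pos [0.4444 0.3818 0.405 ] rot [-1.7997e+02  2.0000e-02 -7.0640e+01] F [ 1.8  0.4 -0.2] M [ 0.1  -0.22  0.  ] w 0.0567 q [ 1.04  0.21 -0.19  0.   -1.17 -0.71]
rows to target:  [ 0.1934 -0.0556  0.065 ] turn 36.2 (short way)
```

play_rows(targets=[[[0.05,-0.014,0.012,9],[0.1,-0.029,0.03,18],[0.145,-0.042,0.048,27],[0.18,-0.052,0.06,34],[0.193,-0.0555,0.065,36.2]]])

```text
t: 1.85
eef_pos: [0.5615, 0.2187, 0.3388]
ee_rot: [3.141, -0.001, -1.863]
force: [-1.0, 0.0, 0.6]
width: 0.0569
```

Run:
```python
from h import *
to(.561,.2178,.271,-106.8)
im,d=cams.grab_frame('wrist');p=cams.camera_params('wrist');c=cloud(d,p);save(im,'w1.png')
q=c[(d>0)&(c[...,2]>.112)&(c[...,2]<.135)&(abs(c[...,1]-.218)<.035)&(abs(c[...,0]-.561)<.035)]
r=cv2.minAreaRect(q[:,:2].astype(np.float32)*1000);print(len(q),r,np.median(q[:,2]),p['position'])
```

```text
t 1.85 pos [0.5615 0.2187 0.3388] rot [ 1.7996e+02 -6.0000e-02 -1.0677e+02] F [-1.   0.   0.6] M [ 0.14 -0.06 -0.  ] w 0.0569 q [ 0.7   0.29 -0.24 -0.   -1.04 -0.99]
rows to target:  [0.0009 0.0002 0.0678] turn 0.0 (short way)
1925 ((562.9169311523438, 218.75955200195312), (39.933860778808594, 13.820643424987793), 73.25713348388672) 0.12433153569760189 [0.54092372 0.14951953 0.31858901]
```

View pics/w1.png

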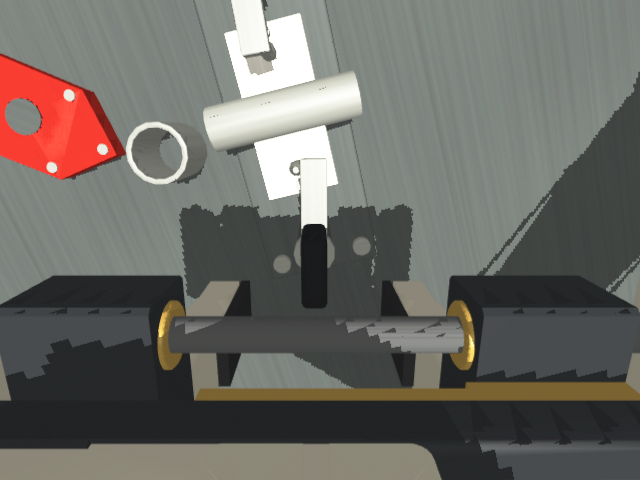

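The wrist view shows knob A (col 314, rows 225-305) centred between the fingers. I'll descend and grip.

play_rows(targets=[[[0,0,0.025,0],[0,0,0.055,0],[0,0,0.068,0],[0,0,0.068,0]]])

```text
t: 2.4
eef_pos: [0.5606, 0.2209, 0.2714]
ee_rot: [3.141, -0.001, -1.858]
force: [-1.3, 0.0, -0.5]
width: 0.0568
```

play_rows(targets=[[[0,0,0,0],[0,0,0,0],[0,0,0,0],[0,0,0,0]]], grip=255, newtons=25)

```text
t: 2.9
eef_pos: [0.5608, 0.2204, 0.272]
ee_rot: [-3.141, 0.0, -1.859]
force: [0.5, 0.2, 0.4]
width: 0.022
```

play_rows(targets=[[[0,0,0,7],[0,0,0,17],[0,0,0,27],[0,0,0,37],[0,0,0,46]]])

```text
t: 3.52
eef_pos: [0.5621, 0.2199, 0.272]
ee_rot: [-3.14, 0.002, -2.668]
force: [7.8, -4.7, -3.3]
width: 0.0137
```

```bash
python3 -c "
from h import *
to(.562,.2185,.271,-173.5)"
```

```text
t 3.52 pos [0.5621 0.2199 0.272 ] rot [-1.7992e+02  1.2000e-01 -1.5284e+02] F [ 7.8 -4.7 -3.3] M [-1.44 -2.97  0.11] w 0.0137 q [ 0.7   0.36 -0.32  0.   -0.89 -1.8 ]
rows to target:  [ 0.0007 -0.0012  0.001 ] turn 20.7 (short way)
```

play_rows(targets=[[[0,0,0,9],[0,0,0,17],[0,0,0,22],[0,0,0,25],[0,0,0,25]]])

```text
t: 4.15
eef_pos: [0.5619, 0.22, 0.2721]
ee_rot: [-3.141, 0.002, -3.098]
force: [6.1, -3.3, -3.2]
width: 0.0143
```

```bash
python3 -c "
from h import *
to(.562,.2185,.271,-173.5)"
```

```text
t 4.15 pos [0.5619 0.22   0.2721] rot [-1.7995e+02  1.2000e-01 -1.7750e+02] F [ 6.1 -3.3 -3.2] M [-1.46 -2.48  0.66] w 0.0143 q [ 0.7   0.36 -0.32  0.   -0.89 -2.23]
rows to target:  [-0.0001 -0.0015  0.0011] turn -4.0 (short way)
```

The moment rose at the stop. I'll release and lift, then check A while moving to B.

play_rows(targets=[[[0,0,0,0],[0,0,0,0],[0,0,0,0]]], grip=90)

```text
t: 4.53
eef_pos: [0.5607, 0.2205, 0.2717]
ee_rot: [3.141, -0.0, -3.099]
force: [0.2, -0.0, 0.5]
width: 0.0392
```

play_rows(targets=[[[0,0,-0.03,0],[0,0,-0.068,0],[0,0,-0.072,0]]])

```text
t: 4.9
eef_pos: [0.5614, 0.221, 0.3469]
ee_rot: [3.139, 0.005, -3.098]
force: [-0.2, 0.9, -0.6]
width: 0.0565
```

```bash
cat >> h.py <<'E'
def knob(cam,x,y):
    im,d=cams.grab_frame(cam);p=cams.camera_params(cam);c=cloud(d,p)
    q=c[(d>0)&(c[...,2]>.112)&(c[...,2]<.135)&(abs(c[...,1]-y)<.035)&(abs(c[...,0]-x)<.035)]
    r=cv2.minAreaRect(q[:,:2].astype(np.float32)*1000);print(cam,len(q),np.round(r[0],1),np.round(r[1],1),round(r[2],1))
    return im
E
python3 -c "
from h import *
save(knob('wrist',.561,.218),'w2.png'); knob('side',.561,.218)
to(.552,.0428,.34,-97.4)"
```

```text
wrist 1797 [561.6 219.1] [39.7 14. ] 6.5
side 93 [561.8 217.1] [40.2 17.3] 2.0
t 5.0 pos [0.5607 0.2205 0.3443] rot [ 1.7993e+02  7.0000e-02 -1.7754e+02] F [ 0.1 -0.6 -0.5] M [ 0.02 -0.05  0.01] w 0.0565 q [ 0.7   0.29 -0.24 -0.   -1.05 -2.23]
rows to target:  [ 0.0163 -0.1772  0.0041] turn -80.1 (short way)
```

Knob A is at 6.5°, exactly as predicted for the open stop. On to B.

play_rows(targets=[[[0.003,-0.025,0,-9],[0.007,-0.065,0,-19],[0.011,-0.105,0,-29],[0.015,-0.145,0.002,-39],[0.016,-0.17,0.004,-49]]])

```text
t: 5.62
eef_pos: [0.5513, 0.0482, 0.3384]
ee_rot: [3.14, -0.002, -2.239]
force: [0.1, -0.1, 0.4]
width: 0.0563
```

```bash
python3 -c "
from h import *
knob('wrist',.552,.0428)
to(.552,.0428,.34,-97.4)"
```

```text
wrist 2114 [552.1  41.8] [39.7 14.3] 83.1
t 5.67 pos [0.5511 0.0466 0.3381] rot [ 1.7991e+02 -1.6000e-01 -1.2769e+02] F [-1.  -2.4 -0.3] M [-0.22 -0.03  0.05] w 0.0563 q [ 0.44  0.21 -0.35 -0.   -1.01 -1.1 ]
rows to target:  [ 0.0025 -0.003  -0.0019] turn -30.3 (short way)
```

play_rows(targets=[[[0.001,-0.001,0,-10],[0.002,-0.002,0,-20],[0.0025,-0.003,0,-29],[0.0025,-0.003,0,-30.6],[0.0025,-0.003,0.02,-30.6]]])

```text
t: 6.3
eef_pos: [0.5533, 0.0464, 0.3201]
ee_rot: [-3.14, 0.001, -1.712]
force: [0.1, 0.2, -1.2]
width: 0.0566
```

```bash
python3 -c "
from h import *
to(.552,.0423,.272,-97)"
```

```text
t 6.3 pos [0.5533 0.0464 0.3201] rot [-1.799e+02  5.000e-02 -9.809e+01] F [ 0.1  0.2 -1.2] M [ 0.06 -0.05  0.03] w 0.0566 q [ 0.44  0.23 -0.37  0.   -0.96 -0.58]
rows to target:  [0.0043 0.0008 0.0481] turn -1.1 (short way)
```

play_rows(targets=[[[0.003,0.001,0.02,-1],[0.003,0.001,0.04,-1],[0.003,0.001,0.048,-1],[0.003,0.001,0.048,-1]]])

```text
t: 6.8
eef_pos: [0.5514, 0.0433, 0.2711]
ee_rot: [3.14, -0.001, -1.693]
force: [0.6, -0.5, -0.1]
width: 0.0565
```

play_rows(targets=[[[0,0,0,0],[0,0,0,0],[0,0,0,0],[0,0,0,0],[0,0,0,0]]], grip=255)

```text
t: 7.42
eef_pos: [0.5521, 0.0433, 0.2719]
ee_rot: [-3.14, 0.0, -1.692]
force: [1.2, -3.1, -3.2]
width: 0.014
```

play_rows(targets=[[[0,0,0,7],[0,0,0,17],[0,0,0,27],[0,0,0,37],[0,0,0,46]]])

```text
t: 8.05
eef_pos: [0.5518, 0.0435, 0.2718]
ee_rot: [-3.142, 0.001, -2.5]
force: [0.2, 2.2, 0.7]
width: 0.0137
```

play_rows(targets=[[[0,0,0,10],[0,0,0,20],[0,0,0,29],[0,0,0,34.5],[0,0,0,34.5]]])

```text
t: 8.68
eef_pos: [0.5515, 0.0438, 0.2719]
ee_rot: [3.141, 0.0, -3.095]
force: [-3.2, 5.0, 3.0]
width: 0.0143
```

```bash
python3 -c "
from h import *
to(.552,.0423,.272,-173.5)"
```

```text
t 8.68 pos [0.5515 0.0438 0.2719] rot [ 1.7997e+02  2.0000e-02 -1.7734e+02] F [-3.2  5.   3. ] M [1.82 0.82 0.65] w 0.0143 q [ 0.43  0.28 -0.43 -0.   -0.85 -1.96]
rows to target:  [-0.0004 -0.0015 -0.0001] turn -3.8 (short way)
```

Same stop moment of 0.65 N m. Release, lift and verify.

play_rows(targets=[[[0,0,0,0],[0,0,0,0],[0,0,0,0]]], grip=60)

```text
t: 9.05
eef_pos: [0.5515, 0.0431, 0.2716]
ee_rot: [-3.141, -0.0, -3.097]
force: [0.5, -0.0, 0.5]
width: 0.0392
```

play_rows(targets=[[[0,0,-0.03,0],[0,0,-0.07,0],[0,0,-0.09,0],[0,0,-0.09,0]]])

```text
t: 9.55
eef_pos: [0.5519, 0.0432, 0.3634]
ee_rot: [3.141, 0.003, -3.097]
force: [0.1, 0.0, -0.3]
width: 0.067
```

```bash
python3 -c "
from h import *
knob('wrist',.552,.0423)
to(.495,-.197,.33,-115)"
```

```text
wrist 1557 [551.1  43.5] [39.7 14. ] 6.4
t 9.6 pos [0.5515 0.0432 0.3621] rot [ 1.7996e+02  7.0000e-02 -1.7744e+02] F [-0.4  0.2 -0.4] M [ 0.05 -0.15 -0.01] w 0.0669 q [ 0.43  0.19 -0.32 -0.   -1.06 -1.96]
rows to target:  [ 0.0672 -0.2374  0.0318] turn -62.4 (short way)
```

play_rows(targets=[[[0.01,-0.03,0,-9],[0.025,-0.085,0,-19],[0.042,-0.14,0,-29],[0.057,-0.195,0.005,-39],[0.065,-0.225,0.01,-48]]])

```text
t: 10.22
eef_pos: [0.4954, -0.1865, 0.3504]
ee_rot: [3.14, -0.001, -2.255]
force: [0.5, 0.7, 0.3]
width: 0.0675
```

```bash
python3 -c "
from h import *
to(.495,-.197,.33,-115)"
```

```text
t 10.22 pos [ 0.4954 -0.1865  0.3504] rot [ 1.7992e+02 -6.0000e-02 -1.2920e+02] F [0.5 0.7 0.3] M [ 0.08 -0.16 -0.02] w 0.0675 q [ 0.01  0.16 -0.38 -0.   -1.02 -0.69]
rows to target:  [ 0.0084 -0.0064  0.0204] turn -14.2 (short way)
```

play_rows(targets=[[[0.004,-0.003,0.005,-8],[0.008,-0.006,0.015,-14],[0.008,-0.006,0.02,-14.2],[0.008,-0.006,0.02,-14.2]]])

```text
t: 10.72
eef_pos: [0.4959, -0.1943, 0.3307]
ee_rot: [3.14, -0.001, -2.013]
force: [0.6, -0.9, 0.2]
width: 0.0668
```

Run:
```python
from h import *
im,d=cams.grab_frame('wrist');p=cams.camera_params('wrist');c=cloud(d,p);save(im,'w3.png')
for l,z0,z1 in (('rib',.066,.085),('body',.024,.036)):
    q=c[(d>0)&(c[...,2]>z0)&(c[...,2]<z1)&(abs(c[...,1]+.197)<.06)&(abs(c[...,0]-.495)<.05)]
    r=cv2.minAreaRect(q[:,:2].astype(np.float32)*1000);print(l,len(q),r,np.median(q[:,2]))
to(.495,-.197,.213,-115)
```

```text
rib 2177 ((496.4673767089844, -196.78414916992188), (49.4949836730957, 17.683670043945312), 65.1556167602539) 0.07439748981997149
body 7278 ((496.6083984375, -196.0990753173828), (110.4811019897461, 50.17261505126953), 65.52005767822266) 0.030553513465591375
t 10.78 pos [ 0.4961 -0.1942  0.3312] rot [ 1.7995e+02 -2.0000e-02 -1.1533e+02] F [ 1.  -0.2 -0.1] M [ 0.09 -0.16  0.02] w 0.0675 q [-0.    0.19 -0.4   0.   -0.98 -0.44]
rows to target:  [ 0.003  -0.0003  0.1182] turn -0.3 (short way)
```

View pics/w3.png

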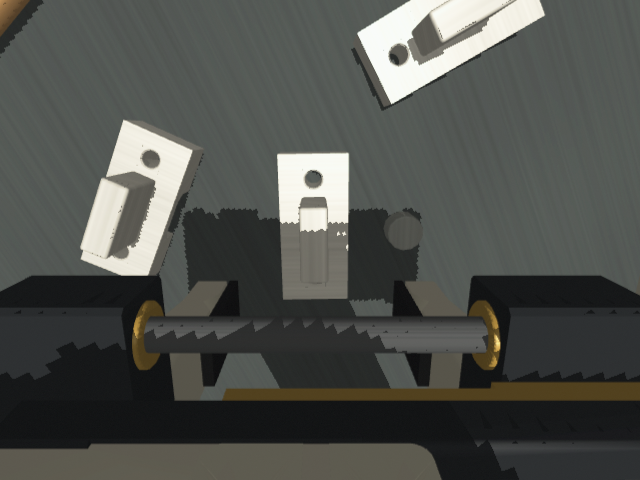

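The wrist view shows the target cap centred between the fingers (rib at col 314), with the spacer just right of it (403,230) but low. I'll descend and grip.

play_rows(targets=[[[0.001,-0.0005,0.03,-0.4],[0.002,-0.001,0.065,-0.4],[0.002,-0.001,0.1,-0.4],[0.002,-0.001,0.1165,-0.4],[0.002,-0.001,0.1165,-0.4]]])

```text
t: 11.4
eef_pos: [0.496, -0.1963, 0.2142]
ee_rot: [3.139, -0.001, -2.005]
force: [-0.4, 0.6, 0.6]
width: 0.0671
```

play_rows(targets=[[[0,0,0,0],[0,0,0,0],[0,0,0,0],[0,0,0,0],[0,0,0,0]]], grip=255, newtons=50)

```text
t: 12.02
eef_pos: [0.4962, -0.1967, 0.2153]
ee_rot: [-3.141, 0.0, -2.004]
force: [0.4, -0.4, 0.5]
width: 0.0225
```

play_rows(targets=[[[0,0,0,0],[0,0,-0.01,0],[0,0,-0.045,0],[0,0,-0.1,0],[0,0,-0.12,0]]])

```text
t: 12.65
eef_pos: [0.4967, -0.1968, 0.3389]
ee_rot: [-3.137, 0.001, -2.004]
force: [0.7, 0.2, -4.1]
width: 0.0178
```

```bash
python3 -c "
from h import *
to(.556,.1305,.33,-93.3)"
```

```text
t 12.65 pos [ 0.4967 -0.1968  0.3389] rot [-1.7974e+02  8.0000e-02 -1.1482e+02] F [ 0.7  0.2 -4.1] M [ 0.08 -0.19  0.  ] w 0.0178 q [-0.01  0.18 -0.39  0.   -0.99 -0.42]
rows to target:  [-0.3219  0.0836  0.009 ] turn -21.5 (short way)
```

Cap lifted, with about 3-4 N of weight showing. I'll raise it further to clear the knobs and carry it across.

play_rows(targets=[[[-0.01,0.003,-0.025,-2],[-0.045,0.012,-0.05,-6],[-0.095,0.025,-0.055,-11],[-0.15,0.039,-0.055,-16],[-0.205,0.053,-0.055,-20]]])

```text
t: 13.28
eef_pos: [0.5338, 0.0132, 0.3907]
ee_rot: [-3.141, 0.0, -1.653]
force: [0.6, -1.6, -4.0]
width: 0.0177
```

```bash
python3 -c "
from h import *
to(.556,.1305,.385,-93.3)"
```

```text
t 13.28 pos [0.5338 0.0132 0.3907] rot [-1.7999e+02  2.0000e-02 -9.4720e+01] F [ 0.6 -1.6 -4. ] M [ 0.02 -0.28 -0.01] w 0.0177 q [ 0.39  0.14 -0.32 -0.   -1.11 -0.47]
rows to target:  [-0.1187 -0.0124  0.0057] turn -1.4 (short way)
```

play_rows(targets=[[[-0.045,-0.004,0,-0.7],[-0.09,-0.009,0,-1.4],[-0.114,-0.012,0,-1.4],[-0.1187,-0.0124,0.02,-1.4],[-0.1187,-0.0124,0.04,-1.4]]])

```text
t: 13.9
eef_pos: [0.5564, 0.1292, 0.3497]
ee_rot: [3.141, -0.0, -1.631]
force: [0.6, 0.5, -4.4]
width: 0.0178
```

play_rows(targets=[[[0,0,0,0],[0,0,0,0]]])

```text
t: 14.15
eef_pos: [0.5569, 0.1286, 0.351]
ee_rot: [-3.141, 0.0, -1.631]
force: [0.7, -0.5, -2.8]
width: 0.0177
```

Run:
```python
from h import *
to(.556,.1305,.30,-93.3)
for n in ('top','side','wrist'):
    im,d=cams.grab_frame(n);p=cams.camera_params(n);c=cloud(d,p)
    m=(d>0)&(abs(c[...,0]-.556)<.06)&(abs(c[...,1]-.13)<.075)
    zz=c[m][:,2];h,e=np.histogram(zz,np.arange(.03,.26,.004));print(n,[(round(a,3),int(b)) for a,b in zip(e,h) if b>40])
    if n=='wrist': save(im,'w4.png')
    if n=='side': save(cv2.resize(im[120:300,220:400],None,fx=3,fy=3,interpolation=cv2.INTER_CUBIC),'s4.png')
    np.savez(n+'4.npz',c=c,d=d,im=im)
```

```text
t 14.15 pos [0.5569 0.1286 0.351 ] rot [-179.96    0.    -93.46] F [ 0.7 -0.5 -2.8] M [ 0.09 -0.11 -0.04] w 0.0177 q [ 0.57  0.23 -0.3   0.   -1.04 -0.63]
rows to target:  [-0.0018  0.001   0.051 ] turn -0.2 (short way)
top [(np.float64(0.162), 105), (np.float64(0.166), 72)]
side [(np.float64(0.042), 95), (np.float64(0.046), 130), (np.float64(0.05), 59), (np.float64(0.054), 61), (np.float64(0.058), 88), (np.float64(0.142), 51), (np.float64(0.15), 42), (np.float64(0.154), 43), (np.float64(0.158), 53), (np.float64(0.162), 70), (np.float64(0.166), 207), (np.float64(0.21), 71), (np.float64(0.246), 58), (np.float64(0.25), 70), (np.float64(0.254), 100)]
wrist [(np.float64(0.034), 41), (np.float64(0.042), 699), (np.float64(0.046), 71), (np.float64(0.05), 124), (np.float64(0.054), 287), (np.float64(0.058), 437), (np.float64(0.086), 170), (np.float64(0.134), 96), (np.float64(0.138), 111), (np.float64(0.142), 106), (np.float64(0.146), 143), (np.float64(0.15), 161), (np.float64(0.154), 170), (np.float64(0.158), 182), (np.float64(0.162), 5343), (np.float64(0.166), 4930), (np.float64(0.17), 108), (np.float64(0.174), 182), (np.float64(0.178), 302), (np.float64(0.182), 328), (np.float64(0.186), 372), (np.float64(0.19), 485), (np.float64(0.194), 411), (np.float64(0.198), 320), (np.float64(0.202), 417), (np.float64(0.206), 2382), (np.float64(0.21), 1686), (np.float64(0.214), 62), (np.float64(0.218), 839), (np.float64(0.222), 107), (np.float64(0.226), 116), (np.float64(0.23), 120), (np.float64(0.234), 147), (np.float64(0.238), 148), (np.float64(0.242), 1001), (np.float64(0.246), 2034), (np.float64(0.25), 3620), (np.float64(0.254), 10191)]
```

View pics/w4.png

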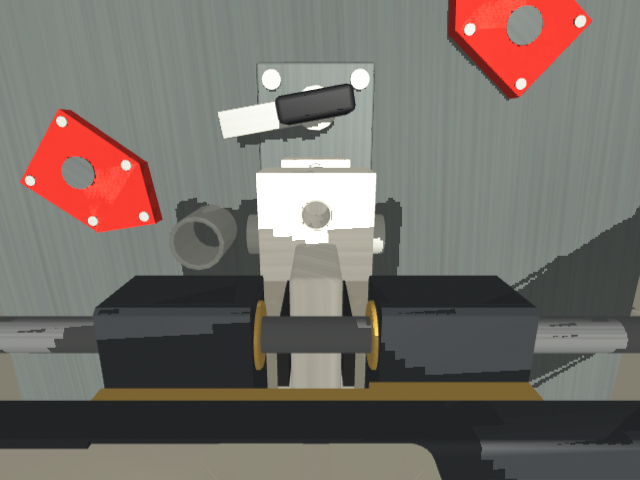

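View pics/s4.png

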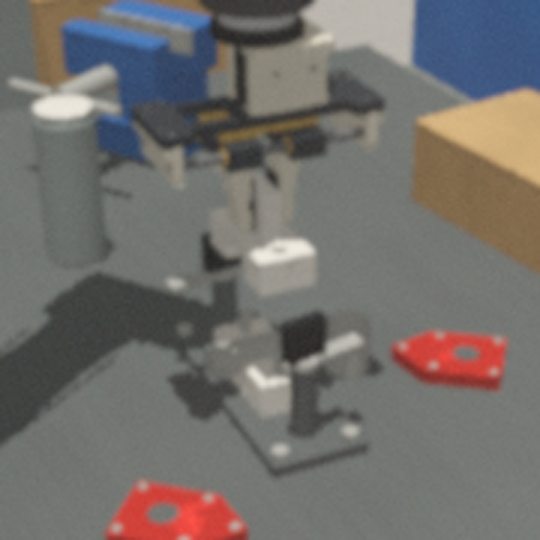

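The wrist view shows the cap held over the block with its hole at (316,214), aligned with the block edge (rows 160-167) and tube. The side view shows it level over the fixture, with both keepers swung clear. Next: the residual offset.

Run:
```python
from h import *
w=np.load('wrist4.npz');c=w['c'];d=w['d']
a=np.radians(-3.35);ex=np.array([np.cos(a),np.sin(a)]);ey=np.array([-np.sin(a),np.cos(a)])
for l,z0,z1 in (('captop',.160,.171),('split',.040,.049),('plate',.009,.015)):
    m=(d>0)&(c[...,2]>z0)&(c[...,2]<z1)
    q=c[m][:,:2]-np.array([.556,.1305]); X=q@ex;Y=q@ey
    k=(abs(X)<.055)&(Y<.0)&(Y>-.14);X=X[k];Y=Y[k]
    print(l,k.sum(),'X',np.round(np.percentile(X,[.5,50,99.5])*1000,1),'Y',np.round(np.percentile(Y,[.5,99])*1000,1))
    if l!='plate':
        s=(Y<-.042) if l=='captop' else slice(None); print('  X edges front',np.round(np.percentile(X[s],[1,99])*1000,1))
        # yaw from side edges / front edge
        b=[(x0,np.percentile(Y[abs(X-x0)<.003],3)*1000) for x0 in np.arange(-.018,.019,.006)]
        print('  front edge slope deg',np.degrees(np.polyfit([i[0]*1000 for i in b],[i[1] for i in b],1)[0]), np.round([i[1] for i in b],1))
im=w['im'];K=cams.camera_params('wrist')
for n in ('top','side'):
    z=np.load(n+'4.npz');c=z['c'];d=z['d']
    for l,z0,z1 in (('knob',.112,.135),):
      for y in (.218,.043):
        m=(d>0)&(c[...,2]>z0)&(c[...,2]<z1)&(abs(c[...,0]-.556)<.035)&(abs(c[...,1]-y)<.03);q=c[m]
        if len(q)>20: print(n,l,len(q),cv2.minAreaRect(q[:,:2].astype(np.float32)*1000))
```

```text
captop 10339 X [-23.7   0.9  25.9] Y [-56.5  -9.5]
  X edges front [-23.5  25.6]
  front edge slope deg -0.07287606984934832 [-55.7 -55.8 -56.2 -56.4 -56.1 -55.9 -55.7]
split 757 X [-46.4   1.7  50.2] Y [-53.3 -12.6]
  X edges front [-45.5  49.4]
  front edge slope deg -0.02345116823394087 [-53.2 -53.2 -53.2 -53.2 -53.2 -53.3 -53.2]
plate 7457 X [-43.1  -3.   46. ] Y [-122.8  -46.3]
top knob 92 ((550.7437744140625, 42.47661209106445), (39.9437370300293, 13.693428993225098), 6.416977882385254)
side knob 25 ((545.7239379882812, 216.94361877441406), (9.259150505065918, 15.60443115234375), 13.17954158782959)
side knob 112 ((550.24853515625, 43.951629638671875), (41.676998138427734, 18.507686614990234), 3.7818875312805176)
```

play_rows(targets=[[[-0.0028,-0.0005,0.01,0],[-0.0028,-0.0005,0.03,0],[-0.0028,-0.0005,0.05,0],[-0.0028,-0.0005,0.06,0],[-0.0028,-0.0005,0.06,0]]])

```text
t: 14.92
eef_pos: [0.5571, 0.1316, 0.2894]
ee_rot: [3.14, -0.001, -1.631]
force: [0.3, 0.1, -2.0]
width: 0.0177
```

play_rows(targets=[[[0,0,0.005,0],[0,0,0.01,0],[0,0,0.015,0],[0,0,0.02,0],[0,0,0.02,0]]])

```text
t: 15.55
eef_pos: [0.5571, 0.1315, 0.2696]
ee_rot: [3.141, -0.0, -1.631]
force: [0.1, -0.2, -3.2]
width: 0.0174
```

```bash
python3 -c "
from h import *
to(.5565,.1325,.26,-93.4)"
```

```text
t 15.55 pos [0.5571 0.1315 0.2696] rot [ 1.7995e+02 -3.0000e-02 -9.3440e+01] F [ 0.1 -0.2 -3.2] M [ 0.11 -0.09  0.04] w 0.0174 q [ 0.57  0.32 -0.39 -0.   -0.87 -0.63]
rows to target:  [-0.0009  0.0007  0.0096] turn -0.0 (short way)
```

The dowels are in with no side force. Now I'll press.

play_rows(targets=[[[0,0,0.003,0],[0,0,0.005,0],[0,0,0.007,0],[0,0,0.008,0],[0,0,0.008,0]]])

```text
t: 16.18
eef_pos: [0.5574, 0.1317, 0.2625]
ee_rot: [-3.141, 0.0, -1.631]
force: [-2.8, -0.2, 4.0]
width: 0.0176
```

play_rows(targets=[[[0,0,0.001,0],[0,0,0.002,0],[0,0,0.002,0],[0,0,0.002,0]]])

```text
t: 16.68
eef_pos: [0.5573, 0.1317, 0.2606]
ee_rot: [-3.141, 0.0, -1.631]
force: [-2.2, 0.1, 6.7]
width: 0.0177
```

play_rows(targets=[[[0,0,0.0005,0],[0,0,0.001,0],[0,0,0.001,0]]])

```text
t: 17.05
eef_pos: [0.5573, 0.1317, 0.2602]
ee_rot: [-3.141, 0.0, -1.63]
force: [-4.9, 0.3, 10.4]
width: 0.018
```

play_rows(targets=[[[0,0,0.0005,0],[0,0,0.001,0],[0,0,0.001,0]]])

```text
t: 17.42
eef_pos: [0.5572, 0.1317, 0.2601]
ee_rot: [-3.14, 0.0, -1.63]
force: [-8.7, 0.7, 19.7]
width: 0.0179
```

The force is climbing steeply at constant height, which means hard contact at the expected level. Now a visual check.

Run:
```python
from h import *
to(.5572,.1317,.26,-93.4)
for n in ('side','wrist'):
    im,d=cams.grab_frame(n);p=cams.camera_params(n);c=cloud(d,p)
    a=np.radians(-3.35);ex=np.array([np.cos(a),np.sin(a)]);ey=np.array([-np.sin(a),np.cos(a)])
    q=c[...,:2]-np.array([.5565,.132]);X=q@ex;Y=q@ey
    m=(d>0)&(abs(X)<.022)&(abs(Y)<.053)&(abs(c[...,2]-.075)<.008);P=np.c_[X[m],Y[m],c[...,2][m]]
    A=np.c_[P[:,:2],np.ones(len(P))];s=np.linalg.lstsq(A,P[:,2],rcond=None)[0]
    print(n,len(P),'top z med',np.round(np.median(P[:,2]),4),'slopes',np.round(s,4))
    k=(d>0)&(abs(X)<.06)&(abs(Y+.1)<.02)&(abs(c[...,2]-.012)<.006);print('plate z',np.median(c[...,2][k]),k.sum())
    if n=='side': save(cv2.resize(im[170:290,260:360],None,fx=5,fy=5,interpolation=cv2.INTER_CUBIC),'s5.png')
    if n=='wrist': save(im,'w5.png')
```

```text
t 17.43 pos [0.5572 0.1317 0.2601] rot [-1.7994e+02  1.0000e-02 -9.3400e+01] F [-8.7  0.7 19.7] M [ 0.01  3.35 -0.  ] w 0.0179 q [ 0.57  0.33 -0.4   0.   -0.84 -0.63]
rows to target:  [0.     0.     0.0001] turn -0.0 (short way)
side 134 top z med 0.0762 slopes [0.01   0.0116 0.0766]
plate z 0.01348819144111102 277
wrist 8382 top z med 0.075 slopes [-0.0015  0.0033  0.0751]
plate z 0.012027682293750452 3229
```

View pics/s5.png

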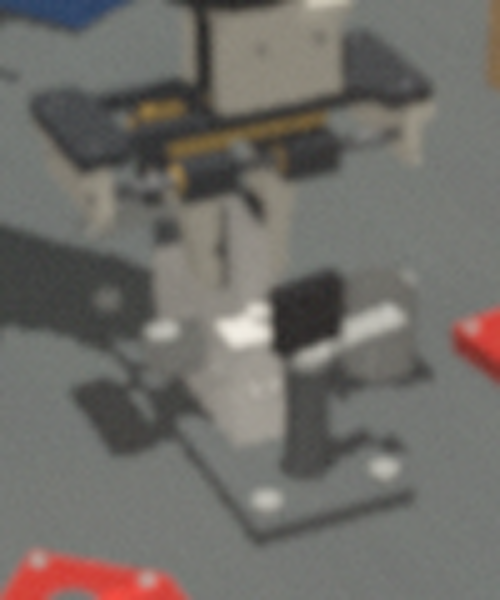

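View pics/w5.png

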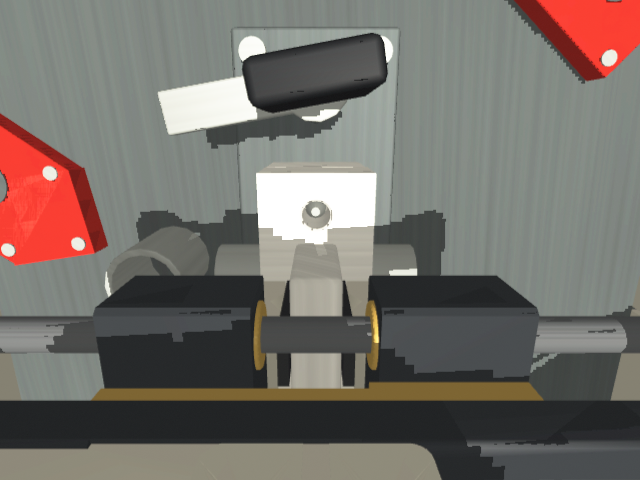

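Wrist view: the dowel shows in the hole (316,212), and the cap is level with its top at 75 mm, which matches flush. The side view shows no gap. I'll hold briefly to confirm it is steady.

play_rows(targets=[[[0,0,0,0],[0,0,0,0],[0,0,0,0],[0,0,0,0],[0,0,0,0]]])

```text
t: 18.15
eef_pos: [0.5573, 0.1317, 0.2602]
ee_rot: [-3.14, 0.0, -1.63]
force: [-9.7, 0.4, 19.2]
width: 0.0177
```

```bash
python3 -c "
from h import *
to(.5572,.1317,.26,-93.4)
s=arm.get_state()
if s['force'][2]>9 and s['eef_pos'][2]<.2608: job_done();print('done')"
```

```text
t 18.15 pos [0.5573 0.1317 0.2602] rot [-1.7993e+02  2.0000e-02 -9.3400e+01] F [-9.7  0.4 19.2] M [ 0.05  3.33 -0.04] w 0.0177 q [ 0.57  0.33 -0.4   0.   -0.84 -0.63]
rows to target:  [0.     0.0001 0.0002] turn -0.0 (short way)
the job is handed in; nothing more can be done
done
```

The job is done and handed in at about 18 s. I turned keeper a, then keeper b, clockwise to their open stops. Then I took the leftmost cap by its rib, fitted it on the dowels and pressed it flush. The arm is still holding it down.

- **Keepers:** both knobs measured about 6.5° after release, which matches the predicted open stop. The turning moment also rose to about 0.65 N m at each stop.
- **Cap:** its top is at 75 mm in the wrist view (76 mm in the side view, whose plate reading is also about 1.5 mm high). It is level to within 0.2° in the wrist view, the dowel shows in the hole, and no gap is visible from the side.
- **Hold:** the push is steady at about 19 N with the height constant. A sideways force of about 9 N came up while pressing; I left it as it was, since the cap lay level and flush.
- **Other things on the bench:** nothing was touched on purpose and no unexpected contact force showed, but I did not re-measure where they stand.

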